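# Fit the square-bored handle on the indexing head and lock it under the keeper

### The job

Fit the four-armed handle onto the square shaft of the indexing head, all the way down to the shoulder, and let go of it. Then swing the keeper bar across the top of the handle until it rests in its catch, and leave the lock nut, the round collar and the magnifier where they are.

Things in the scene. Friction and masses are not known exactly. Their poses are not given: they have to be found in the camera images.
- handle: Loose aluminium handle: square boss 44 x 44 mm, 50 mm tall, with a 22.5 mm square through hole, its sides parallel to the boss's; four level round arms (10 mm thick, 16 mm ball ends) from the boss's corners, 14 mm above the underside, reaching 64 mm from the axis. Grip the boss's flats above 22 mm. Origin: centre of underside; z up; x, y square to the flats. A quarter turn fits the same.
- head: Indexing head fixed to the bench: grey box 150 (x) x 250 (y) x 40 mm high, on it a shoulder disc (96 mm across, top at 52 mm height) with the square shaft in its middle, the keeper's pivot post at y = -92 mm, and the catch post at y = 82 to 106 mm (top at 127 mm), whose slot is open towards -x and takes the keeper's end. Origin: centre of the underside, below the shaft; z up.
- shaft_foot (a point): On the shaft's axis at its foot, level with the shoulder (52 mm above the bench). Shaft 20 x 20 mm square, 40 mm tall from here, the last 8 mm tapering to 12 mm square. x, y square to its flats, z up. It stands at any angle in the head and is stiff to turn (0.5 N m). The handle fully home has its origin here and its top 102 mm above the bench.
- keeper (a joint): Angle of the keeper, rad: 0 closed (bar over the shaft, end against the back of the catch), up to 1.7 open. It swings level about its upright pivot; seen from above it closes clockwise and opens counter-clockwise (its end goes from the head's +y towards its -x). It stays where it is left (0.08 N m of friction).
- keeper_pivot (a point): On the keeper's pivot axis at mid height of the bar (113 mm above the bench). The keeper is a dark steel bar 16 mm wide, 14 mm thick (106 to 120 mm above the bench), running 194 mm along this point's +y. To close, push its side facing this point's -x; 130 to 150 mm from the pivot there is room for fingers between handle and catch.
- keeper_tip (a point): Middle of the free end of the keeper bar, 194 mm from the pivot, same axes.
- locknut: Bystander: large hexagonal brass lock nut, 65 mm across flats, 20 mm high. Origin: centre of its underside.
- collar: Bystander: dark steel collar with a round hole, 50 mm across, 18 mm high. Origin: centre of its underside.
- magnifier: Bystander: green enamelled magnifier stand, foot 110 mm across, 190 mm tall, lens reaching 117 mm to its -y side. Origin: centre of the underside of the foot.

How it is judged:
By the outcome, as a careful person would: the job done as asked, in the order asked, and still so for the second after the job is handed in, with the robot touching nothing.
It also fails if it takes over 59 s, if anything falls off the work surface, if the arm or the gripper's body presses on something with over 40 N, if the wrist force passes 120 N, or if a joint passes its speed limit or range.

### The arm

A 6-joint arm with a two-finger parallel gripper is mounted at the origin on the work surface. World frame = base frame: x ahead of the robot, y to its left, z up, the work surface at z = 0. Lengths are in m, angles in rad, forces in N, time in s.
With the tool pointing down it reaches from about 0.25 to 0.725 m from the base axis. Payload 4 kg.
Tool frame: the origin (TCP) lies on the centre line of the jaws, within the pads' length; the fingertips stand 22 mm ahead of it and the grasp point (between the pads) lies 3 mm ahead of it (bot.tip_reach is the distance from the TCP to the fingertips, in m); z points along the fingers, y is the line along which they close (so a half turn about z gives the same grasp; the last joint's range is limited). The gripper opens to 85 mm and grips with 20 to 120 N. Pads are 22 mm wide; open, the fingers measure 114 mm over their backs; the gripper's body (76 mm by 85 mm) begins 54 mm behind the grasp point. The pads swing forward as they close: fully open they stand 13 mm farther back than shut.
Start: joints at [-1.164, 0.241, 0.005, 1.335, 0, 1.571], TCP at [0.198, -0.459, 0.253] pointing down, gripper open.
Joint ranges: [-2.72, 2.72], [-1.05, 1.87], [-1.09, 1.28], [-1.99, 2.15], [-1.42, 1.44], [-3.14, 3.14]. Speed limits (rad/s): [2.79, 2.79, 3.14, 3.14, 3.14, 3.14].

### API

Orientations are given as a unit quaternion [x, y, z, w].
In Python, from workcell import bot gives the robot as it stands. The module is installed in compiled form; this text tells all that it offers.
- The arm moves only by the tool apply_moves, never from a script. Its argument "commands" is a list of rows, each a list of 4 numbers: the shift along the tool's x, y, z scaled (see below), then the turn about the tool's z scaled (see below). In form: [[tx, ty, tz, roll], ...]. A call has exactly 5 rows; each row shifts and turns the commanded pose from where the row before left it, along the tool's axes as they then stand; what a row does not reach is not made up. The controller multiplies each number of a shift by 20 mm and each number of a turn by 60 degrees. A row lasts 1/12 s, in which the tool goes at most 41.7 mm and 7.16 degrees, less where a joint would pass 70% of its speed; a pose out of reach is approached as far as the arm can. A call with a number of a shift or a turn outside -1 to 1 is refused whole. A call with a gripper value outside its range is refused whole. "claw" is the closure, from 0 (fully open) to 1 (shut), set as the call begins (left out, the last holds). The fingers move at their own pace and stop on an object; the grip force is fixed at half the most. Time passes only in rows, so rows that do not move let the fingers close, or fill a call up. It gives the time, the measured TCP pose, the force, the opening and the grip force at its end, in the units of the state.
- bot.get_obs(): the state, without advancing time (a new reading comes with each control period).
- bot.camera(name): name is "scene" or "top" or "wrist"; returns a dict with "image" (420x560x3 uint8, blue, green, red), "camera_matrix" (3x3 intrinsics, pixels), "R" (3x3) and "t" (3): a world point X has camera coordinates R X + t. Camera axes: x right, y down, z forward; pixel columns grow to the right and rows downward; lengths in m; the calibration is good to about 2 mm. A picture is of the moment at which its call begins. There is no depth.
- bot.job_done(): hands the job in; it is judged then, once.
The state is a dict: "clock": time; "joint_pos": joint angles; "joint_vel": joint speeds; "tau": joint torques, N m; "eef_pos": TCP position; "tool_rot": TCP orientation; "ft_force": force on the tool from outside, world axes, zero at the start; "ft_torque": the same for the moment, N m; "grip_width": finger opening in m; "grasp_force": force on a finger pad.
Only numpy, scipy, OpenCV 4.12 (cv2) and the standard library are available. Lean on these libraries where they do the work, as an engineer would, in place of code of your own. Each camera call takes 0.05 s, during which the arm holds its last target. There are 200 camera calls.

## Working session

There is one attempt and no reset: what is moved stays moved. The work goes in short steps, Python scripts to look and compute and a tool call to move; the robot and the scene stay as the last step left them, time stands still between calls to the robot, and variables do not carry over. Pictures are saved under pics/ and viewed, at most 10 in all, crops included, and the job is handed in when it is done.

Besides the shell and the picture viewer there is one more tool, called as name(argument=value, ...) on one line, values as JSON. apply_moves: Moves the arm, as the interface text tells. Shifts and turns lie within -1 to 1; 1 stands for 20 mm of shift or 60 degrees of turn. Its arguments: {"type":"object","properties":{"commands":{"type":"array","items":{"type":"array","items":{"type":"number","minimum":-1,"maximum":1}}},"claw":{"type":"number"}},"required":["commands"]}

```bash
mkdir -p pics
cat > h.py <<'E'
import numpy as np, cv2
from workcell import bot
def snap(n,f=None):
    c=bot.camera(n)
    if f: cv2.imwrite('pics/'+f,c['image'])
    np.savez('pics/'+n+'.npz',**{k:np.array(c[k]) for k in ('image','camera_matrix','R','t')})
    return c
def load(n): return np.load('pics/'+n+'.npz')
def ray(c,uv,z):
    uv=np.atleast_2d(uv).astype(float)
    d=(np.linalg.inv(c['camera_matrix'])@np.c_[uv,np.ones(len(uv))].T).T@c['R']
    o=-c['R'].T@c['t']
    return o+d*((z-o[2])/d[:,2])[:,None]
def proj(c,X):
    p=(np.atleast_2d(X)@c['R'].T+c['t'])@c['camera_matrix'].T
    return p[:,:2]/p[:,2:]
E
python3 - <<'E'
from h import *
a=snap('top','top1.png');b=snap('scene','scene1.png')
for c in(a,b):print(-c['R'].T@c['t'],c['camera_matrix'][0,0],c['R'][2])
o=bot.get_obs();print(o['eef_pos'],o['tool_rot'],o['grip_width'],o['clock'])
E
```

```text
[ 0.36001927 -0.07057338  1.03808851] 411.1077136095999 [ 0.17894532  0.0141255  -0.98375761]
[0.97298649 0.76615095 0.88244419] 489.05997062002285 [-0.35910992 -0.66986695 -0.64986024]
[ 0.19764433 -0.45870699  0.25247654] [ 9.79382482e-01  2.02012448e-01 -1.83954301e-04 -9.44488923e-04] 0.08515790741015508 0.1
```

View pics/top1.png

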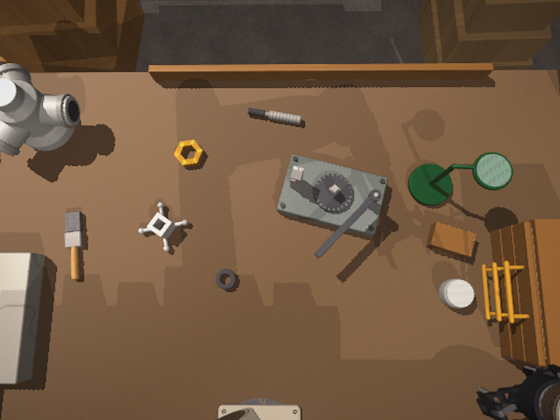

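View pics/scene1.png

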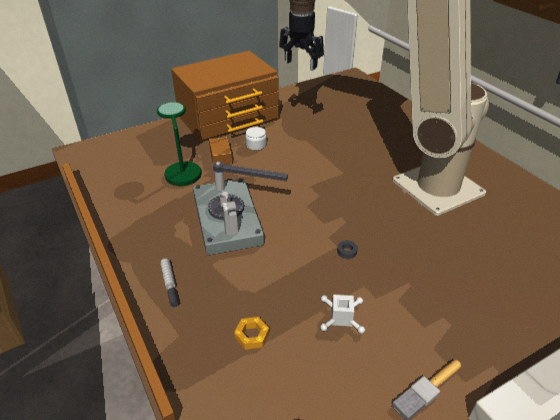

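The top view shows the handle at about (162,227), the head at (333,193) with its pivot at (376,195) and the catch at (297,174), the keeper tip at (319,254), and the magnifier at (430,185). I'll enlarge the handle and head next.

Run:
```python
from h import *
a=load('top');b=load('scene')
f=lambda c,x,y,w,h:cv2.resize(c['image'][y:y+h,x:x+w],(400,300),interpolation=cv2.INTER_CUBIC)
im=np.vstack([np.hstack([f(a,130,200,64,48),f(a,268,140,128,96+0)]),np.hstack([f(b,312,285,64,48),f(b,180,140,128,96)])])
cv2.imwrite('pics/crop1.png',im)
```

```text
(no output)
```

View pics/crop1.png

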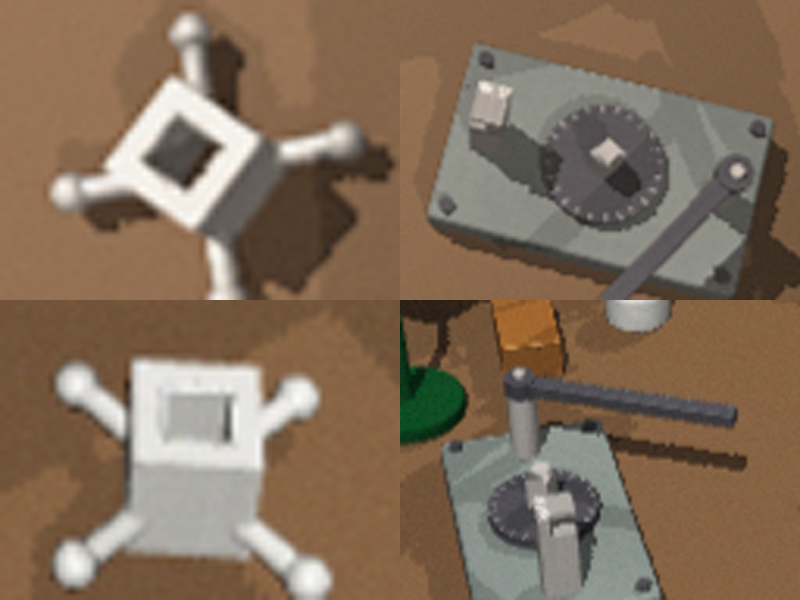

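The crops show the handle hole centred at crop (182,153), the shaft tip at (606,150), the pivot top at (737,172), and the catch at (490,105). In the scene crop the keeper runs from (518,378) to (735,413).

```bash
cat >> h.py <<'E'
def yaw():
    q=np.array(bot.get_obs()['tool_rot']);
    from scipy.spatial.transform import Rotation as Ro
    M=Ro.from_quat(q).as_matrix();return M
def rel(p):
    o=bot.get_obs();return (np.array(p)-o['eef_pos'])@yaw()/0.02
E
python3 - <<'E'
from h import *
a=load('top');b=load('scene')
cr=lambda p,x,y,s:np.array(p,float)/s+[x,y]-.5
P=lambda n,*r:print(n,np.round(r[0],4).tolist())
P('hole',ray(a,cr([[182,153],[180,118],[222,150],[185,188],[143,158]],130,200,6.25),.05))
P('hole scene',ray(b,cr([[197,116]],312,285,6.25),.05))
P('shaft',ray(a,cr([[206,150]],268,140,3.125),.092)); P('shaft scn',ray(b,cr([[140,170]],180,140,3.125),.092))
P('pivot',ray(a,cr([[337,172]],268,140,3.125),.122)); 
P('catch',ray(a,cr([[90,105]],268,140,3.125),.127))
P('tip',ray(a,[[319,254]],.113))
P('box top corners',ray(a,cr([[77,44],[374,122],[336,296],[30,216]],268,140,3.125),.04))
P('locknut',ray(a,[[189,153]],.02));P('collar',ray(a,[[227,279]],.018));P('magn',ray(a,[[430,185]],.01));P('lens',ray(a,[[493,170]],.19))
print(rel([.33,.2,.25]))
E
```

```text
hole [[0.52, 0.2474, 0.05], [0.5339, 0.2489, 0.05], [0.5212, 0.2317, 0.05], [0.5062, 0.2454, 0.05], [0.518, 0.2626, 0.05]]
hole scene [[0.5199, 0.247, 0.05]]
shaft [[0.6, -0.1765, 0.092]]
shaft scn [[0.6013, -0.1755, 0.092]]
pivot [[0.5756, -0.2682, 0.122]]
catch [[0.6254, -0.0883, 0.127]]
tip [[0.441, -0.1386, 0.113]]
box top corners [[0.702, -0.0797, 0.04], [0.6359, -0.317, 0.04], [0.4956, -0.2812, 0.04], [0.5597, -0.042, 0.04]]
locknut [[0.7115, 0.1881, 0.02]]
collar [[0.388, 0.0813, 0.018]]
magn [[0.6267, -0.433, 0.01]]
lens [[0.6125, -0.5048, 0.19]]
[ 19.11001137 -27.62831244   0.17740062]
```

apply_moves(commands=[[0.7,-1,0,-0.094],[0.7,-1,0,-0.094],[0.7,-1,0,-0.094],[0.7,-1,0,-0.094],[0.7,-1,0,-0.094]], claw=0)

```text
clock: 0.52
eef_pos: [0.1986, -0.3369, 0.2527]
tool_rot: [0.899, 0.437, 0.0, -0.001]
ft_force: [-0.6, -0.2, 0.5]
grip_width: 0.0855
grasp_force: 0.0
```

apply_moves(commands=[[1,-1,0,0],[1,-1,0,0],[1,-1,0,0],[1,-1,0,0],[1,-1,0,0]])

```text
clock: 0.93
eef_pos: [0.182, -0.1963, 0.2529]
tool_rot: [0.901, 0.434, -0.0, -0.0]
ft_force: [0.3, 0.6, -0.8]
grip_width: 0.0852
grasp_force: 0.0
```

apply_moves(commands=[[1,-1,0,0],[1,-1,0,0],[1,-1,0,0],[1,-1,0,0],[1,-1,0,0]])

```text
clock: 1.35
eef_pos: [0.1657, -0.0562, 0.2531]
tool_rot: [0.901, 0.433, 0.0, 0.0]
ft_force: [0.9, 0.8, -0.4]
grip_width: 0.0854
grasp_force: 0.0
```

Run:
```python
from h import *
o=bot.get_obs();print(o['clock'],o['eef_pos'],rel([.52,.2475,.25]),np.degrees(np.arctan2(*yaw()[[1,0],0])))
```

```text
1.35 [ 0.16573127 -0.05622487  0.25306694] [22.92102919  4.36023941  0.16148453] 51.378117596724216
```

apply_moves(commands=[[1,0.2,0,0],[1,0.2,0,0],[1,0.2,0,0],[1,0.2,0,0],[1,0.2,0,0]])

```text
clock: 1.77
eef_pos: [0.2448, 0.0095, 0.2531]
tool_rot: [0.9, 0.435, 0.0, 0.0]
ft_force: [-0.0, -1.2, 0.5]
grip_width: 0.0856
grasp_force: 0.0
```

apply_moves(commands=[[1,0.2,0,0],[1,0.2,0,0],[1,0.2,0,0],[1,0.2,0,0],[1,0.2,0,0]])

```text
clock: 2.18
eef_pos: [0.3227, 0.0751, 0.2529]
tool_rot: [0.901, 0.435, -0.0, -0.0]
ft_force: [-0.2, -0.2, 0.3]
grip_width: 0.0851
grasp_force: 0.0
```

apply_moves(commands=[[1,0.2,0,0],[1,0.2,0,0],[1,0.2,0,0],[1,0.2,0,0],[1,0.2,0,0]])

```text
clock: 2.6
eef_pos: [0.4007, 0.1408, 0.2528]
tool_rot: [0.901, 0.435, -0.001, -0.0]
ft_force: [0.7, 0.2, 0.6]
grip_width: 0.0852
grasp_force: 0.0
```

apply_moves(commands=[[1,0.2,0,0],[1,0.2,0,0],[1,0.2,0,0],[1,0.2,0,0],[1,0.2,0,0]])

```text
clock: 3.02
eef_pos: [0.4786, 0.2066, 0.2527]
tool_rot: [0.901, 0.435, -0.001, -0.0]
ft_force: [-0.1, -0.9, 0.6]
grip_width: 0.0851
grasp_force: 0.0
```

apply_moves(commands=[[1,0.2,0,0],[1,0.2,0,0],[0.9,0,0,0],[0,0,0,0],[0,0,0,0]])

```text
clock: 3.43
eef_pos: [0.5203, 0.2466, 0.2521]
tool_rot: [0.901, 0.435, -0.001, 0.0]
ft_force: [-0.3, -1.3, 0.5]
grip_width: 0.0854
grasp_force: 0.0
```

Run:
```python
from h import *
c=snap('wrist','wrist1.png')
o=bot.get_obs();print(o['clock'],o['eef_pos'],rel([.52,.2475,.25]),np.degrees(np.arctan2(*yaw()[[1,0],0])),-c['R'].T@c['t'])
```

```text
3.4833 [0.51990054 0.24603703 0.25247313] [ 0.06062943 -0.04151944  0.12355811] 51.524519906520176 [0.57014623 0.30844748 0.37302436]
```

View pics/wrist1.png

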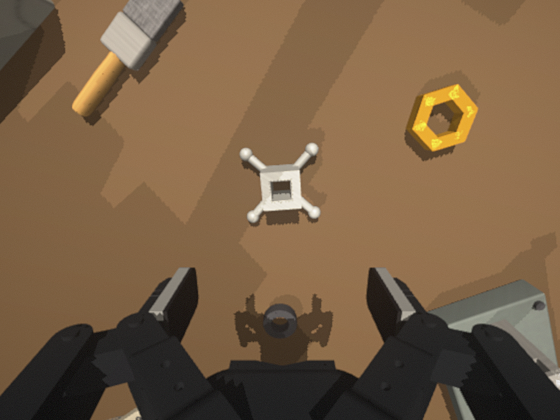

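The wrist view shows the handle with its hole at about (281,189) and ball ends at (246,155), (313,149), (316,212) and (252,216), square to the jaws.

Run:
```python
from h import *
c=load('wrist');I=c['image'][135:235,225:340]
m=(I.min(2)>115).astype(np.uint8)
g=cv2.cvtColor(I,cv2.COLOR_BGR2GRAY)
mm=((g>150)*((I.max(2).astype(int)-I.min(2))<30)).astype(np.uint8)
op=cv2.morphologyEx(mm,cv2.MORPH_OPEN,np.ones((3,3)))
cs,_=cv2.findContours(mm,cv2.RETR_CCOMP,cv2.CHAIN_APPROX_NONE)
for k in cs:
    if cv2.contourArea(k)>20: print(cv2.contourArea(k),cv2.boundingRect(k))
B=ray(c,[[246,155],[313,149],[316,212],[252,216]],.014);print(B,B.mean(0))
d=B-B.mean(0);print(np.linalg.norm(d,axis=1),np.degrees(np.arctan2(d[:,1],d[:,0]))%90)
b=proj(c,[.52,.2475,.05]);print(b)
cv2.imwrite('pics/hz.png',np.hstack([cv2.resize(I,None,fx=3.4,fy=5,interpolation=2),cv2.cvtColor(cv2.resize(mm*255,None,fx=3.4,fy=5,interpolation=0),8)]))
```

```text
2330.5 (15, 8, 80, 79)
324.5 (44, 44, 23, 21)
[[0.50907045 0.30153721 0.014     ]
 [0.57680825 0.25685622 0.014     ]
 [0.53238396 0.19049421 0.014     ]
 [0.46438291 0.23754565 0.014     ]] [0.52066139 0.24660832 0.014     ]
[0.05613851 0.05707442 0.05732549 0.05700351] [11.91558963 10.34374025 11.79972532  9.14795538]
[[280.7629654  190.68342463]]
```

View pics/hz.png

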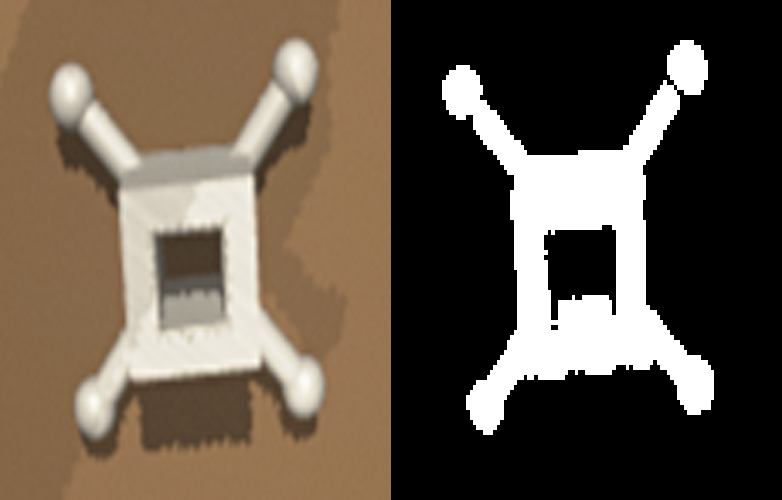

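The crop shows the boss top corners at (120,188), (253,175), (262,362) and (131,380).

Run:
```python
from h import *
c=load('wrist')
for q in ([[120,188],[253,175],[262,362],[131,380]],[[154,233],[222,228],[223,318],[160,327]]):
    p=np.array(q,float)/[3.4,5]+[225,135]-.5
    B=ray(c,p,.05);d=B-B.mean(0);print(B.mean(0),np.linalg.norm(d,axis=1),np.degrees(np.arctan2(d[:,1],d[:,0]))%90-45, cv2.minAreaRect((B[:,:2]*1000).astype(np.float32)))
print(rel([.5205,.247,.048]),bot.tip_reach)
```

```text
[0.52044206 0.2479508  0.05      ] [0.03103182 0.03080441 0.03098732 0.03172482] [-34.83405723 -33.99596374 -33.13342347 -33.91525031] ((520.3795166015625, 247.57518005371094), (44.731746673583984, 44.627410888671875), 55.37117004394531)
[0.52016754 0.24853837 0.05      ] [0.01548712 0.01545863 0.0146984  0.01541721] [-34.11232617 -36.87198127 -34.20416348 -33.94708732] ((520.4326782226562, 248.4197540283203), (21.88418197631836, 22.393348693847656), 56.09956359863281)
[7.86177034e-02 1.67363462e-03 1.02235116e+01] 0.022
```

apply_moves(commands=[[0.07,-0.03,1,-0.072],[0,0,1,0],[0,0,1,0],[0,0,1,0],[0,0,1,0]])

```text
clock: 3.9
eef_pos: [0.52, 0.2468, 0.1529]
tool_rot: [0.884, 0.468, -0.0, 0.0]
ft_force: [-0.0, 0.4, 0.4]
grip_width: 0.0853
grasp_force: 0.0
```

apply_moves(commands=[[0,0,1,0],[0,0,1,0],[0,0,1,0],[0,0,1,0],[0,0,1,0]])

```text
clock: 4.32
eef_pos: [0.5201, 0.2468, 0.0529]
tool_rot: [0.884, 0.468, -0.0, 0.0]
ft_force: [-0.6, -0.0, 0.6]
grip_width: 0.0853
grasp_force: 0.0
```

apply_moves(commands=[[0,0,0.25,0],[0,0,0,0],[0,0,0,0],[0,0,0,0],[0,0,0,0]])

```text
clock: 4.73
eef_pos: [0.522, 0.2483, 0.05]
tool_rot: [0.884, 0.468, 0.002, 0.0]
ft_force: [-0.2, -0.4, 0.0]
grip_width: 0.0853
grasp_force: 0.0
```

apply_moves(commands=[[0,0,0,0],[0,0,0,0],[0,0,0,0],[0,0,0,0],[0,0,0,0]], claw=1)

```text
clock: 5.15
eef_pos: [0.5214, 0.2482, 0.049]
tool_rot: [0.884, 0.468, 0.001, -0.0]
ft_force: [-0.2, 0.2, 2.9]
grip_width: 0.0428
grasp_force: 63.1
```

apply_moves(commands=[[0,0,0,0],[0,0,0,0],[0,0,0,0],[0,0,0,0],[0,0,0,0]])

```text
clock: 5.57
eef_pos: [0.5214, 0.2482, 0.049]
tool_rot: [0.884, 0.468, 0.001, -0.0]
ft_force: [-0.6, -0.1, 5.9]
grip_width: 0.043
grasp_force: 63.0
```

apply_moves(commands=[[0,0,-0.5,0],[0,0,-1,0],[0,0,-1,0],[0,0,-1,0],[0,0,-1,0]])

```text
clock: 5.98
eef_pos: [0.5201, 0.2473, 0.1384]
tool_rot: [0.884, 0.468, -0.001, 0.0]
ft_force: [0.0, 0.2, -3.7]
grip_width: 0.0426
grasp_force: 62.1
```

apply_moves(commands=[[-0.3,0.25,-1,0],[-0.6,0.5,-1,0],[-1,0.84,-1,0],[-1,0.84,-1,0],[-1,0.84,-1,0]])

```text
clock: 6.4
eef_pos: [0.5303, 0.1455, 0.2385]
tool_rot: [0.883, 0.469, -0.001, -0.0]
ft_force: [0.4, 0.6, -2.3]
grip_width: 0.0428
grasp_force: 62.2
```

apply_moves(commands=[[-1,0.84,0,0],[-1,0.84,0,0],[-1,0.84,0,0],[-1,0.84,0,0],[-1,0.84,0,0]])

```text
clock: 6.82
eef_pos: [0.5437, 0.0153, 0.2378]
tool_rot: [0.884, 0.468, -0.001, -0.0]
ft_force: [-0.0, -0.2, -2.7]
grip_width: 0.0431
grasp_force: 62.3
```

apply_moves(commands=[[-1,0.84,0,0],[-1,0.84,0,0],[-1,0.84,0,0],[-1,0.84,0,0],[-1,0.84,0,0]])

```text
clock: 7.23
eef_pos: [0.5571, -0.1144, 0.2376]
tool_rot: [0.884, 0.468, -0.001, -0.001]
ft_force: [1.2, 0.1, -3.2]
grip_width: 0.0432
grasp_force: 62.3
```

apply_moves(commands=[[-1,0.84,0,0],[-1,0.84,0,0],[-1,0.84,0,0],[-0.7,0.5,0,0],[-0.3,0.2,0,0]])

```text
clock: 7.65
eef_pos: [0.5654, -0.2181, 0.2372]
tool_rot: [0.884, 0.467, -0.001, -0.001]
ft_force: [-0.6, 0.4, -2.2]
grip_width: 0.0429
grasp_force: 62.3
```

apply_moves(commands=[[0,0,0,0],[0,0,0,0],[0,0,0,0],[0,0,0,0],[0,0,0,0]])

```text
clock: 8.07
eef_pos: [0.5664, -0.2143, 0.2385]
tool_rot: [0.883, 0.469, 0.0, -0.0]
ft_force: [0.3, -0.2, -3.8]
grip_width: 0.0426
grasp_force: 62.3
```

Run:
```python
from h import *
c=snap('wrist','wrist2.png')
o=bot.get_obs();print(o['clock'],o['eef_pos'],rel([.6,-.178,.25]),np.degrees(np.arctan2(*yaw()[[1,0],0])),-c['R'].T@c['t'],proj(c,[.6,-.178,.092]))
```

```text
8.1167 [ 0.56639056 -0.2144763   0.23853171] [ 2.4523018   0.36986679 -0.57315311] 55.91895156288254 [ 0.61111692 -0.1490362   0.35957327] [[289.5747199 153.3248965]]
```

View pics/wrist2.png

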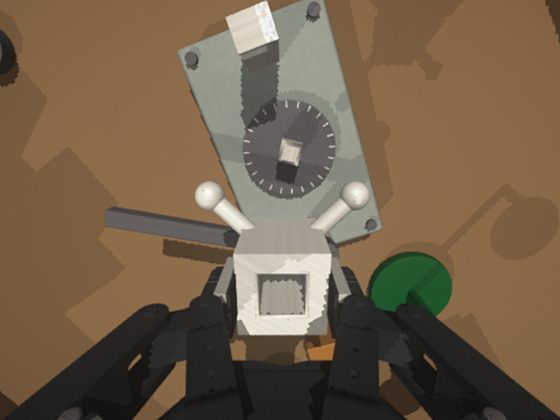

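The wrist view shows the handle held square, with its hole at (282,294). The shaft tip is at (290,151) inside the disc, and the catch is at (252,28). I'll enlarge the shaft and the handle top.

Run:
```python
from h import *
c=load('wrist')
f=lambda x,y,w,h,s:cv2.resize(c['image'][y:y+h,x:x+w],None,fx=s,fy=s,interpolation=cv2.INTER_CUBIC)
cv2.imwrite('pics/c2.png',np.hstack([f(265,125,50,60,8),f(230,240,110,132,480/132)]))
```

```text
(no output)
```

View pics/c2.png

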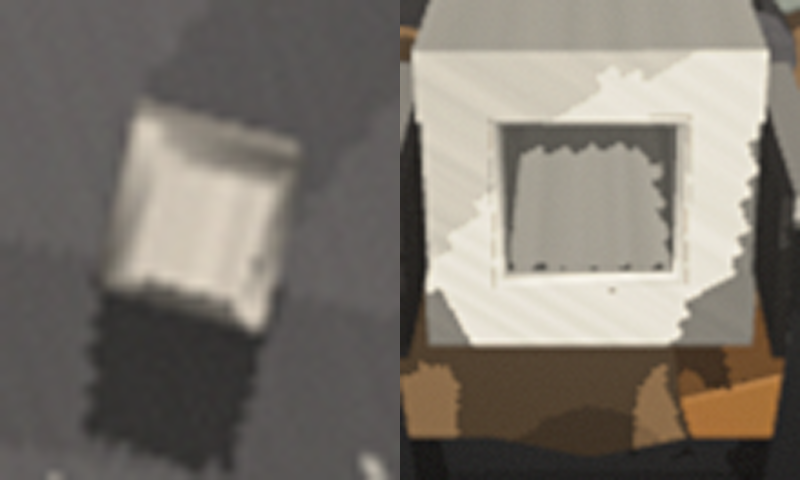

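The crop shows the shaft's outer corners at (137,100), (300,145), (262,332) and (103,282). The handle top corners are at (413,52), (768,50), (755,345) and (428,345).

Run:
```python
from h import *
c=load('wrist');o=bot.get_obs();M=yaw()
s=np.array([[137,100],[300,145],[262,332],[103,282]])/8+[265,125]-.5
ang=lambda v:np.degrees(np.arctan2(v[1],v[0]))
for z in(.052,.084,.092):
    S=ray(c,s,z);print(z,S[:,:2].round(4).tolist(),S.mean(0),[(np.linalg.norm(S[i]-S[i-1]).round(4),ang(S[i]-S[i-1]).round(1)) for i in range(4)])
k=480/132
z=o['eef_pos'][2]+.001
for q in ([[413,52],[768,50],[755,345],[428,345]],[[498,124],[680,122],[677,272],[503,272]]):
    h=(np.array(q)-[400,0])/k+[230,240]-.5
    S=ray(c,h,z);print(S.mean(0),((S-o['eef_pos'])@M).mean(0),[(np.linalg.norm(S[i]-S[i-1]).round(4),ang(S[i]-S[i-1]).round(1)) for i in range(4)])
print(o['eef_pos'],ang(M[:,0]))
# shaft independent check from top/scene earlier: taper tip
```

```text
0.052 [[0.6007, -0.1642], [0.6148, -0.1805], [0.5977, -0.1978], [0.5842, -0.1807]] [ 0.59936546 -0.18076945  0.052     ] [(np.float64(0.0234), np.float64(45.0)), (np.float64(0.0216), np.float64(-49.1)), (np.float64(0.0243), np.float64(-134.7)), (np.float64(0.0218), np.float64(128.6))]
0.084 [[0.6018, -0.1626], [0.6145, -0.1772], [0.5991, -0.1927], [0.587, -0.1774]] [ 0.60058809 -0.17746791  0.084     ] [(np.float64(0.021), np.float64(45.0)), (np.float64(0.0193), np.float64(-49.1)), (np.float64(0.0218), np.float64(-134.7)), (np.float64(0.0195), np.float64(128.6))]
0.092 [[0.6021, -0.1622], [0.6144, -0.1764], [0.5995, -0.1914], [0.5877, -0.1766]] [ 0.60089374 -0.17664253  0.092     ] [(np.float64(0.0204), np.float64(45.0)), (np.float64(0.0188), np.float64(-49.1)), (np.float64(0.0212), np.float64(-134.7)), (np.float64(0.019), np.float64(128.6))]
[ 0.5662884  -0.2155078   0.23953171] [-0.00091149  0.00049345 -0.00100007] [(np.float64(0.0441), np.float64(55.7)), (np.float64(0.044), np.float64(-33.7)), (np.float64(0.0443), np.float64(-123.4)), (np.float64(0.0447), np.float64(145.9))]
[ 0.56661904 -0.21466855  0.23953171] [-3.11029059e-05  2.97010205e-04 -9.99989976e-04] [(np.float64(0.0222), np.float64(56.1)), (np.float64(0.0231), np.float64(-33.4)), (np.float64(0.0225), np.float64(-123.6)), (np.float64(0.0232), np.float64(145.9))]
[ 0.56639056 -0.2144763   0.23853171] 55.91895156288254
```

Run:
```python
from h import *
c=load('wrist');I=cv2.cvtColor(c['image'],6)
x,y,s=265,125,8
G=cv2.resize(I[y:y+60,x:x+50],None,fx=s,fy=s,interpolation=2)
for th in(105,120,135,150,165,180):
    cs,_=cv2.findContours((G>th).astype(np.uint8),0,1)
    k=max([k for k in cs if cv2.pointPolygonTest(k,(200,230),False)>=0] or [cs[0]],key=cv2.contourArea)
    p=k[:,0]/s+[x,y]-.5
    z=.084 if th<160 else .092
    r=cv2.minAreaRect((ray(c,p,z)[:,:2]*1e3).astype(np.float32));print(th,np.round(r[0],2),np.round(r[1],2),round(r[2],1))
```

```text
105 [ 600.6  -177.48] [22.49 21.75] 41.2
120 [ 600.43 -177.59] [22.1  20.71] 42.3
135 [ 600.31 -177.73] [20.17 21.3 ] 38.7
150 [ 600.2  -177.82] [18.43 21.75] 35.7
165 [ 600.41 -177.09] [21.54 16.41] 50.7
180 [ 600.4  -177.17] [21.04 15.69] 51.0
```

apply_moves(commands=[[0.8,0.1,0,0],[0.8,0.1,0,0],[0.87,0.18,0,0],[0,0,0,0.083],[0,0,0,0.083]])

```text
clock: 8.53
eef_pos: [0.6019, -0.1765, 0.238]
tool_rot: [0.921, 0.389, 0.0, -0.0]
ft_force: [-0.1, -0.7, -2.8]
grip_width: 0.0428
grasp_force: 62.2
```

apply_moves(commands=[[0,0,0,0.084],[0,0,0.9,0],[0,0,0.8,0],[0,0,0,0],[0,0,0,0]])

```text
clock: 8.95
eef_pos: [0.6002, -0.1776, 0.2033]
tool_rot: [0.937, 0.349, -0.001, -0.001]
ft_force: [-0.1, -1.2, -1.9]
grip_width: 0.0424
grasp_force: 62.0
```

apply_moves(commands=[[0,0,0.8,0],[0,0,0.5,0],[0,0,0,0],[0,0,0,0],[0,0,0,0]])

```text
clock: 9.37
eef_pos: [0.6008, -0.179, 0.1792]
tool_rot: [0.937, 0.349, 0.0, 0.0]
ft_force: [0.3, 1.2, -2.8]
grip_width: 0.0426
grasp_force: 62.2
```

Run:
```python
from h import *
o=bot.get_obs();print(o['clock'],o['eef_pos'],o['ft_force'],rel([.6004,-.1779,.1]),np.degrees(np.arctan2(*yaw()[[1,0],0])))
```

```text
9.3667 [ 0.60075111 -0.17898554  0.17915665] [ 0.3384956   1.18181807 -2.76246666] [ 0.0198281  -0.0558823   3.95779927] 40.831699949704216
```

apply_moves(commands=[[0.02,-0.05,0.6,0],[0,0,0.5,0],[0,0,0.5,0],[0,0,0,0],[0,0,0,0]])

```text
clock: 9.78
eef_pos: [0.5993, -0.1778, 0.1453]
tool_rot: [0.937, 0.349, -0.001, -0.001]
ft_force: [-0.3, 0.9, -3.3]
grip_width: 0.0429
grasp_force: 62.2
```

apply_moves(commands=[[0,0,0.2,0],[0,0,0.2,0],[0,0,0.2,0],[0,0,0,0],[0,0,0,0]])

```text
clock: 10.2
eef_pos: [0.5997, -0.1779, 0.134]
tool_rot: [0.937, 0.349, -0.0, -0.0]
ft_force: [-0.0, 0.7, -2.5]
grip_width: 0.0427
grasp_force: 62.2
```

apply_moves(commands=[[0,0,0.2,0],[0,0,0.2,0],[0,0,0.2,0],[0,0,0,0],[0,0,0,0]])

```text
clock: 10.62
eef_pos: [0.5996, -0.1778, 0.1217]
tool_rot: [0.937, 0.349, -0.0, -0.0]
ft_force: [0.3, 0.0, -2.6]
grip_width: 0.0428
grasp_force: 62.2
```

apply_moves(commands=[[0,0,0.2,0],[0,0,0.2,0],[0,0,0.2,0],[0,0,0,0],[0,0,0,0]])

```text
clock: 11.03
eef_pos: [0.5996, -0.1779, 0.1097]
tool_rot: [0.937, 0.349, -0.0, -0.0]
ft_force: [-0.4, 0.8, -2.5]
grip_width: 0.043
grasp_force: 62.2
```

Sliding down freely, so I'll take the last ~9 mm.

apply_moves(commands=[[0,0,0.15,0],[0,0,0.15,0],[0,0,0.1,0],[0,0,0,0],[0,0,0,0]])

```text
clock: 11.45
eef_pos: [0.5998, -0.1779, 0.1021]
tool_rot: [0.937, 0.349, -0.0, -0.0]
ft_force: [-0.1, -0.2, -1.7]
grip_width: 0.0429
grasp_force: 62.2
```

apply_moves(commands=[[0,0,0.05,0],[0,0,0,0],[0,0,0.05,0],[0,0,0,0],[0,0,0,0]])

```text
clock: 11.87
eef_pos: [0.6001, -0.178, 0.101]
tool_rot: [0.937, 0.349, 0.0, 0.0]
ft_force: [-1.3, -0.1, 2.4]
grip_width: 0.0425
grasp_force: 62.6
```

apply_moves(commands=[[0,0,0.06,0],[0,0,0,0],[0,0,0,0],[0,0,0,0],[0,0,0,0]])

```text
clock: 12.28
eef_pos: [0.6001, -0.178, 0.101]
tool_rot: [0.937, 0.349, 0.001, 0.0]
ft_force: [-2.8, 1.0, 8.4]
grip_width: 0.0428
grasp_force: 63.5
```

apply_moves(commands=[[0,0,0,0],[0,0,0,0],[0,0,0,0],[0,0,0,0],[0,0,0,0]], claw=0)

```text
clock: 12.7
eef_pos: [0.6, -0.178, 0.0989]
tool_rot: [0.937, 0.349, -0.0, -0.0]
ft_force: [-0.6, 0.7, -0.5]
grip_width: 0.0856
grasp_force: 0.0
```

apply_moves(commands=[[0,0,-0.4,0],[0,0,-0.6,0],[0,0,-1,0],[0,0,-1,0],[0,0,-1,0]])

```text
clock: 13.12
eef_pos: [0.5999, -0.1779, 0.1803]
tool_rot: [0.937, 0.349, -0.0, -0.0]
ft_force: [0.3, -0.3, -1.0]
grip_width: 0.0852
grasp_force: 0.0
```

apply_moves(commands=[[0,0,-1,0],[0,0,-1,0],[0,0,-0.5,0],[0,0,0,0],[0,0,0,0]])

```text
clock: 13.53
eef_pos: [0.6002, -0.178, 0.2294]
tool_rot: [0.937, 0.349, 0.0, 0.0]
ft_force: [-1.0, 0.2, -0.6]
grip_width: 0.0856
grasp_force: 0.0
```

Run:
```python
from h import *
c=snap('wrist','wrist3.png');s=snap('scene');t=snap('top')
o=bot.get_obs();print(o['clock'],o['eef_pos'],proj(c,[.6002,-.178,.102]),proj(s,[[.6002,-.178,.102],[.6002,-.178,.127]]))
x,y=[int(v) for v in proj(s,[.6002,-.178,.09])[0]]
C=lambda c,x,y:cv2.resize(c['image'][y-40:y+40,x-53:x+53],(400,300),interpolation=2)
u,v=[int(v) for v in proj(t,[.58,-.18,.1])[0]]
im=np.vstack([cv2.resize(c['image'],(400,300)),C(s,x,y)]);cv2.imwrite('pics/v8.png',np.hstack([im,np.vstack([C(t,u,v),im[:300]*0])]))
```

```text
13.6833 [ 0.59912056 -0.17772245  0.22727124] [[281.14873503 211.76165685]] [[224.00307978 190.23787521]
 [223.27007098 182.55148435]]
```

View pics/v8.png

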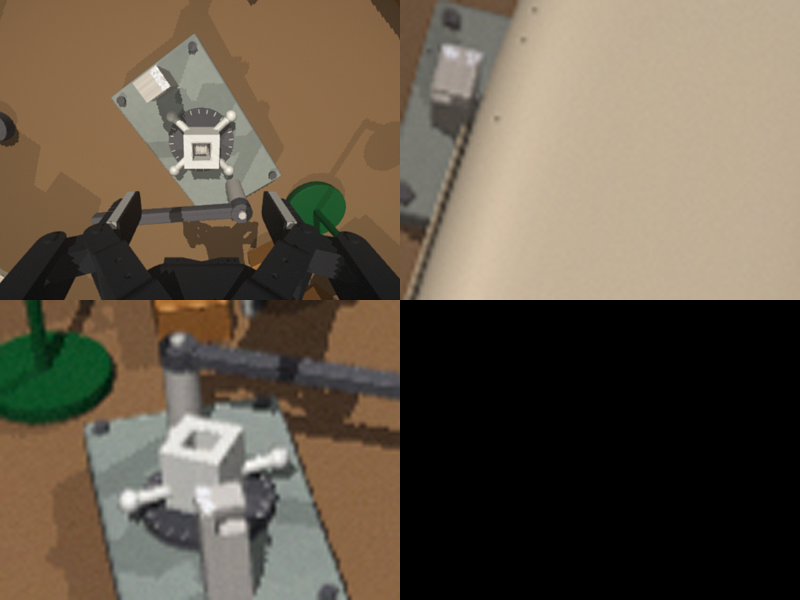

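The handle sits down on the shoulder, with its hole at about (202,150) in the wrist panel, and the gripper is clear. The keeper runs from its pivot at (241,211) out to the left. Next I move the closed fingers behind the bar.

apply_moves(commands=[[-1,-0.7,0,0],[-1,-0.7,0,0],[-1,-0.7,0,0],[-1,-0.7,0,0],[-1,-0.7,0,0]], claw=1)

```text
clock: 14.1
eef_pos: [0.4766, -0.1901, 0.2275]
tool_rot: [0.937, 0.349, -0.001, -0.001]
ft_force: [0.0, 0.2, 0.1]
grip_width: 0.0255
grasp_force: 0.0
```

apply_moves(commands=[[-1,-0.7,0,0],[-0.1,-0.03,0,-0.083],[0,0,0,0],[0,0,0,0],[0,0,0,0]])

```text
clock: 14.52
eef_pos: [0.4527, -0.1937, 0.2286]
tool_rot: [0.921, 0.389, -0.0, -0.0]
ft_force: [-0.4, -0.7, -0.0]
grip_width: 0.0002
grasp_force: 0.0
```

Run:
```python
from h import *
t=snap('top','top2.png');c=snap('wrist')
o=bot.get_obs();print(o['clock'],o['eef_pos'],o['grip_width'],rel([.4513,-.1942,.130]),np.degrees(np.arctan2(*yaw()[[1,0],0])),o['joint_pos'])
x,y=[int(v) for v in proj(t,[.55,-.18,.1])[0]]
im=np.hstack([cv2.resize(c['image'],(400,300)),cv2.resize(t['image'][y-60:y+60,x-80:x+80],(400,300),interpolation=2)])
cv2.imwrite('pics/v9.png',im)
print(x,y,proj(c,[.5756,-.267,.12]),proj(c,[.4513,-.1942,.12]))
```

```text
14.6167 [ 0.45291488 -0.19358493  0.2286482 ] -0.0004670928477984475 [-0.07781235 -0.03391558  4.93243642] 45.78403226621523 [-4.03965114e-01  2.38615363e-01 -6.25830334e-02  1.27011161e+00
  8.11867258e-05  1.93854544e+00]
335 207 [[456.50722055 179.16787371]] [[280.42275934 220.27051358]]
```

View pics/v9.png

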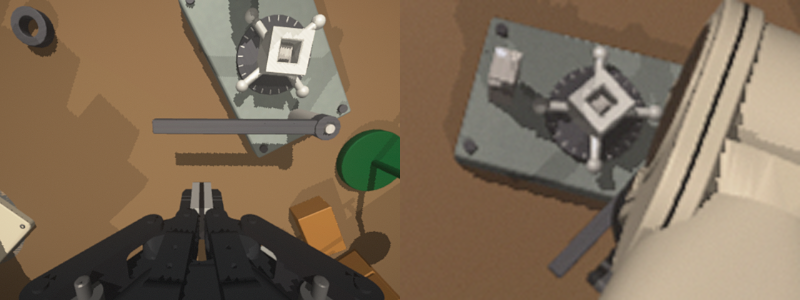

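Bar runs from pivot (328,126) to tip (153,126) in the left panel, parallel to the jaw line; fingers are clear behind it. Descend, then approach and sweep.

apply_moves(commands=[[-0.08,0,1,0],[0,0,1,0],[0,0,1,0],[0,0,1,0],[0,0,0.9,0]])

```text
clock: 15.03
eef_pos: [0.4515, -0.1946, 0.1296]
tool_rot: [0.921, 0.389, -0.0, -0.0]
ft_force: [0.4, 0.3, 0.7]
grip_width: -0.0001
grasp_force: 0.0
```

apply_moves(commands=[[0,0,0,0],[0.3,0,0,0],[0.3,0,0,0],[0,0,0,0],[0,0,0,0]])

```text
clock: 15.45
eef_pos: [0.461, -0.1862, 0.1324]
tool_rot: [0.921, 0.39, 0.001, 0.001]
ft_force: [-0.9, -0.4, 0.7]
grip_width: -0.0003
grasp_force: 0.0
```

apply_moves(commands=[[0.3,0,0,0],[0.61,-0.055,0,0.083],[0.61,-0.055,0,0.083],[0,0,0,0],[0,0,0,0]])

```text
clock: 15.87
eef_pos: [0.4805, -0.1634, 0.1315]
tool_rot: [0.951, 0.309, 0.0, 0.0]
ft_force: [0.5, 0.1, 1.0]
grip_width: -0.0001
grasp_force: 0.0
```

```bash
cat > k.py <<'E'
from h import *
o=bot.get_obs();P=np.array([.5756,-.267]);d=o['eef_pos'][:2]-P
r=np.hypot(*d);y=np.degrees(np.arctan2(*yaw()[[1,0],0]))
print(o['clock'],o['eef_pos'],o['ft_force'],'r',r,'tool ang',np.degrees(np.arctan2(d[1],d[0])),'bar est',np.degrees(np.arctan2(d[1],d[0])-np.arcsin(.019/r)),'yaw',y,o['joint_pos'][5])
E
python3 k.py
```

```text
15.8667 [ 0.48047294 -0.16335284  0.13152589] [0.50496324 0.06716992 1.01418506] r 0.14068366279743602 tool ang 132.5456219368798 bar est 124.78383483945323 yaw 36.035629705282545 2.1849880602580254
```

apply_moves(commands=[[0.61,-0.055,0.03,0.083],[0.61,-0.055,0.03,0.083],[0.61,-0.055,0,0.083],[0.61,-0.055,0,0.083],[0,0,0,0]])

```text
clock: 16.28
eef_pos: [0.522, -0.1365, 0.1302]
tool_rot: [0.99, 0.139, 0.001, 0.0]
ft_force: [0.9, -0.2, 0.3]
grip_width: 0.0
grasp_force: 0.0
```

apply_moves(commands=[[0.61,-0.055,0,0.083],[0.61,-0.055,0,0.083],[0.61,-0.055,0,0.083],[0,0,0,0],[0,0,0,0]])

```text
clock: 16.7
eef_pos: [0.5553, -0.1269, 0.1298]
tool_rot: [1.0, 0.011, -0.0, 0.0]
ft_force: [-0.8, -0.0, -0.5]
grip_width: 0.0
grasp_force: 0.0
```

```bash
python3 k.py
```

```text
16.7 [ 0.55530892 -0.12692556  0.1297583 ] [-0.81910797 -0.03082239 -0.54110056] r 0.14153648014135475 tool ang 98.24248866149289 bar est 90.52775520445933 yaw 1.2328298499251673 2.895486867175392
```

apply_moves(commands=[[0.4,0.02,0,0],[0.4,0.03,0,0],[0.4,0.04,0,0],[0,0,0,0],[0,0,0,0]])

```text
clock: 17.12
eef_pos: [0.5806, -0.1282, 0.1299]
tool_rot: [1.0, 0.009, 0.0, 0.0]
ft_force: [0.4, -0.3, 0.1]
grip_width: 0.0002
grasp_force: 0.0
```

apply_moves(commands=[[0.2,0.03,0,0],[0.15,0.03,0,0],[0,0,0,0],[0,0,0,0],[0,0,0,0]])

```text
clock: 17.53
eef_pos: [0.587, -0.129, 0.13]
tool_rot: [1.0, 0.009, 0.0, 0.0]
ft_force: [-0.0, -0.1, -0.0]
grip_width: -0.0003
grasp_force: 0.0
```

```bash
python3 k.py
```

```text
17.5333 [ 0.58697256 -0.12899402  0.12996885] [-0.00503011 -0.13921141 -0.02542088] r 0.1384737741510539 tool ang 85.28911048426511 bar est 77.40267190233496 yaw 0.9923344630766062 2.907931573912607
```

Small steps to the stop, watching the force.

apply_moves(commands=[[0.1,0.02,0,0],[0,0,0,0],[0.1,0.02,0,0],[0,0,0,0],[0,0,0,0]])

```text
clock: 17.95
eef_pos: [0.5911, -0.1298, 0.1299]
tool_rot: [1.0, 0.009, 0.0, 0.0]
ft_force: [0.4, -0.5, 0.6]
grip_width: -0.0001
grasp_force: 0.0
```

apply_moves(commands=[[0.1,0.02,0,0],[0,0,0,0],[0.1,0.02,0,0],[0,0,0,0],[0,0,0,0]])

```text
clock: 18.37
eef_pos: [0.592, -0.13, 0.1295]
tool_rot: [1.0, 0.009, -0.003, -0.001]
ft_force: [-9.2, 1.0, 5.4]
grip_width: -0.0001
grasp_force: 4.5
```

apply_moves(commands=[[0.1,0.02,0,0],[0,0,0,0],[0,0,0,0],[0,0,0,0],[0,0,0,0]])

```text
clock: 18.78
eef_pos: [0.5922, -0.1301, 0.1295]
tool_rot: [1.0, 0.008, -0.005, -0.001]
ft_force: [-12.6, 2.4, 8.2]
grip_width: -0.0
grasp_force: 6.7
```

Firm stop reached, at an estimated bar angle of about 74–75°, which is closed. I'll back off, rise, move clear and look.

apply_moves(commands=[[-0.3,0,0,0],[-0.6,0,0,0],[-1,0,0,0],[-1,0,0,0],[0,0,0,0]])

```text
clock: 19.2
eef_pos: [0.5358, -0.1318, 0.1296]
tool_rot: [1.0, 0.008, -0.001, -0.0]
ft_force: [-1.0, -0.1, -0.1]
grip_width: 0.0001
grasp_force: 0.0
```

apply_moves(commands=[[-0.5,0,-1,0],[-1,0,-1,0],[-1,0,-1,0],[-1,0,-1,0],[-1,0,-1,0]])

```text
clock: 19.62
eef_pos: [0.4492, -0.1336, 0.2311]
tool_rot: [1.0, 0.009, 0.001, 0.0]
ft_force: [1.1, 0.5, 0.5]
grip_width: 0.0
grasp_force: 0.0
```

apply_moves(commands=[[-1,0,-1,0],[-1,0,0,0],[-1,0,0,0],[-0.5,0,0,0],[0,0,0,0]])

```text
clock: 20.03
eef_pos: [0.3781, -0.1347, 0.2504]
tool_rot: [1.0, 0.008, 0.001, 0.0]
ft_force: [0.4, -0.3, 0.1]
grip_width: -0.0004
grasp_force: 0.0
```

Run:
```python
from h import *
t=snap('top');s=snap('scene')
o=bot.get_obs();print(o['clock'],o['eef_pos'],o['ft_force'])
x,y=[int(v) for v in proj(t,[.6,-.18,.1])[0]];u,v=[int(k) for k in proj(s,[.6,-.18,.1])[0]]
C=lambda c,x,y:cv2.resize(c['image'][y-60:y+60,x-80:x+80],(400,300),interpolation=2)
cv2.imwrite('pics/v10.png',np.vstack([np.hstack([C(t,x,y),C(s,u,v)]),np.hstack([cv2.resize(c['image'],(400,300)) for c in(t,s)])]))
```

```text
20.1333 [ 0.37999347 -0.13484434  0.2501912 ] [-0.32099572 -0.68146933 -1.05206448]
```

View pics/v10.png

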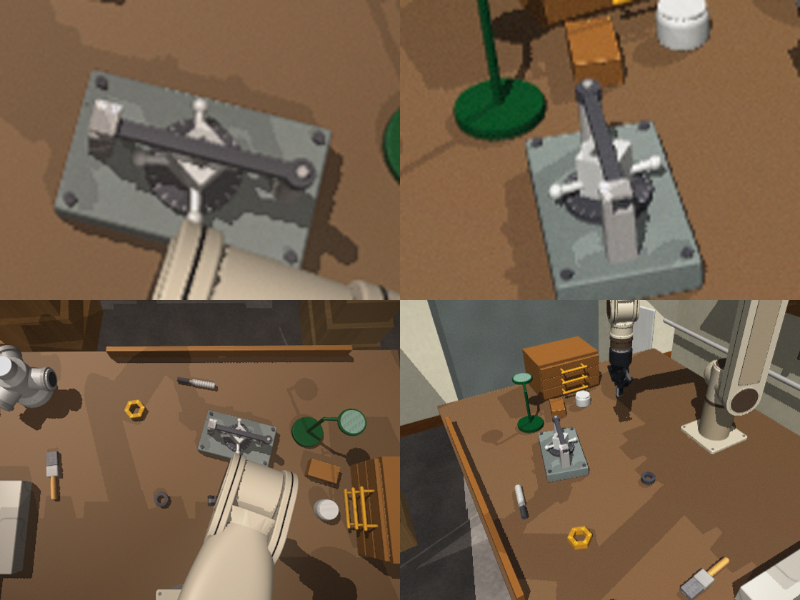

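The keeper now runs from its pivot at (302,172) across the handle into the catch at (108,120). The handle is seated, the bystanders haven't moved, and the robot is clear.

```bash
python3 -c "
from workcell import bot
print(bot.job_done())"
```

```text
the job is handed in; nothing more can be done
None
```

The handle is on the shaft down to the shoulder and released, the keeper bar is closed into its catch, the lock nut, collar and magnifier were left alone, and the job was handed in at about 20 s (no verdict was returned).

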